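# Wedge the board carrier into the tapered dovetail slide

## Robot

A 7-joint arm with a two-finger parallel gripper is mounted at the origin on the work surface. World frame = base frame: x ahead of the robot, y to its left, z up, the work surface at z = 0. Lengths are in m, angles in rad, forces in N, time in s.
With the tool pointing down it reaches from about 0.425 to 0.925 m from the base axis. Payload 6.8 kg.
Tool frame: the origin (TCP) lies on the front face of the gripper's body, between the roots of the fingers; the fingertips stand 73 mm ahead of it and the grasp point (between the pads) lies 54 mm ahead of it (env.nose_length is the distance from the TCP to the fingertips, in m); z points along the fingers, y is the line along which they close (so a half turn about z gives the same grasp; the last joint's range is limited). The gripper opens to 85 mm and grips with 20 to 120 N. Pads are 22 mm wide; open, the fingers measure 114 mm over their backs; the gripper's body (76 mm by 85 mm) begins 54 mm behind the grasp point. The pads swing forward as they close: fully open they stand 13 mm farther back than shut.
Start: joints at [1.001, 0.477, 0.022, 1.555, -0.011, 1.109, -0.083], TCP at [0.301, -0.604, 0.304] pointing down, gripper open.
Joint ranges: [-2.96, 2.96], [-0.34, 2.1], [-1.41, 1.46], [0.24, 2.44], [-1.37, 4.51], [0.17, 1.92], [-2.96, 2.96]. Speed limits (rad/s): [2.39, 2.39, 3.14, 3.14, 3.14, 3.14, 3.14].

## Interface

Orientations are given as a unit quaternion [w, x, y, z].
In Python, from cell import env, kin, camera, calibration, job gives the robot as it stands. The module is installed in compiled form; this text tells all that it offers. Calls block until the motion is done:
- env.reach(position, orientation): joint-space move of the TCP to a pose.
- env.movel(position, velocity=0.15, rot=None, stop_force=None): straight line of the TCP; rot=None keeps the orientation; velocity is the mean speed in m/s. With stop_force (N) it stops when the force on the tool has changed by that much, and returns True; else False.
- env.goto_joints(angles): joint-space move.
- env.grip(opening, f_grip=None): finger opening in m; f_grip is the grip in N (None keeps the last); returns when the fingers have stopped.
- env.dwell(seconds).
- kin.inverse_kinematics(position, orientation): joint angles nearest the present ones, or None.
- env.get_state(): the state.
- camera(name): name is "scene" or "top" or "wrist"; returns (picture, depth): 400x640x3 uint8, blue, green, red; 400x640 float32, m along the optical axis (not along the pixel's ray), 0 where there is no reading.
- calibration(name): a dict with "fx", "fy", "cx", "cy" (pixels), "k1" (the pictures are not rectified: a ray, as slopes to the right and down, at radius r is drawn at 1 + k1 r^2 times it, then the intrinsics apply), "rvec" (rotation vector, rad) and "tvec" (3), from world to camera coordinates, as OpenCV has them. Camera axes: x right, y down, z forward; pixel columns grow to the right and rows downward; lengths in m; the calibration is good to about 2 mm. A picture is of the moment at which its call begins: read the wrist's pose just before it. calibration takes no time and is no camera call; for the wrist camera it gives the pose at the moment of the call.
A pose or a line that the arm cannot do raises env.PlanningError and nothing moves.
- job.job_done(): hands the job in; it is judged then, once.
The state is a dict: "time": time; "qpos": joint angles; "joint_velocities": joint speeds; "joint_torque": joint torques, N m; "tcp_pos": TCP position; "orientation": TCP orientation; "force": force on the tool from outside, world axes, zero at the start; "torque": the same for the moment, N m; "opening": finger opening in m; "gripper_force": force on a finger pad.
Only numpy, scipy, OpenCV 4.12 (cv2) and the standard library are available. Lean on these libraries where they do the work, as an engineer would, in place of code of your own. Each camera call takes 0.05 s, during which the arm holds its last target. There are 200 camera calls.

## Task

Pick up the circuit-board carrier, set its dovetail foot down on the open landing of the steel slide with the narrow end pointing into the way, and slide it in under the lips until it wedges tight (a steady push of about 11 N, never more than about 14 N). Where it tightens differs each time, so go by feel; then let go and leave it standing wedged in the slide, and leave everything else on the bench where it is.

Things in the scene. Friction and masses are not known exactly. Their poses are not given: they have to be found in the camera images.
- way: Dovetail slide fixed on the 3 mm bench mat: dark base plate 235 x 93 x 12 mm, x -110 to +125, y -37 to +56. Origin: underside, on the way's centre line. x runs along the way from the open landing into the narrowing end, y left, z up. The plate's top (z 12) is the floor the foot slides on. Lips stand on it from x -15 to +125; the right one is fixed, straight along x, face at y -19 at the floor.
- way_landing (a point): Middle of the open landing, on the floor of the slide (way x -62.5, y 0): bare plate from way x -110 to -15, long enough for the whole 80 mm foot to be set down on it behind the lips. Axes as the slide's.
- way_mouth (a point): Mouth of the way, on the floor (way x -15, y 0): here the lips begin, bright steel, up to 15 mm high above the floor, leaning in 15 degrees over the way, so the foot enters only along x. Between them at the floor: y -19 to about +29. With the carrier in line, its foot fits the mouth with carrier y between +2 and +12 mm.
- way_gib (a point): Top of the left lip's middle (way x 55): a gib tapered 1 in 6, face about y +29 at the mouth, +6 at x 125, on a stiff spring (16 N per mm sideways, 4 mm at most). Its rest setting varies by 3.5 mm each way, so the foot's centre begins to tighten anywhere from way x +25 to +67; then the push needed grows about 2 to 5 N per mm. Friction holds it when let go (it varies by 20 %).
- carrier_grip (a point): Grip post of the loose board carrier (aluminium, about 350 g, green circuit board on top): this point is mid-post, 45 mm above the foot's underside, 57 above the slide's underside when standing in it. x points to the foot's narrow end, z up. Post 24 long (x), 16 wide (y, grip across it from above), top 21 mm above this point; its flat upright rear face, 12 mm behind, can be pushed on.
- carrier_foot (a point): Centre of the carrier's foot, on its underside, 28 mm ahead of and 45 below the grip point, same axes. Foot 80 long, 15 high, flush with the post's rear; narrow end at x +40. At the underside the right flank is straight at y -19, the left tapers 1 in 6 from y +26 (rear) to +12 (front); both lean in 15 degrees. Wedged: y about 0 in the way. Board 60 x 44, 38 to 41 mm up, x -4 to +56; parts to 53.
- tin: Open steel tin of brass wool, 60 across, 36 high; origin under its centre. Leave it alone.
- spool: White solder spool lying flat, 56 across, 28 high; origin under its centre. Leave it alone.
- screwdriver: Screwdriver lying on the mat, orange handle. Leave it alone.
- cutters: Small side cutters with black handles lying on the mat, about 130 long. Leave them alone.
- battery_box: Black two-cell battery holder, 75 by 34 by 17 mm. Leave it alone.

How it is judged:
By the outcome, as a careful person would: the job done as asked, in the order asked, and still so for the second after the job is handed in, with the robot touching nothing.
It also fails if it takes over 64 s, if anything falls off the work surface, if the arm or the gripper's body presses on something with over 40 N, if the wrist force passes 120 N, or if a joint passes its speed limit or range.

## Working session

There is one attempt and no reset: what is moved stays moved. The work goes in short steps, each a Python script; the robot and the scene stay as the last script left them, time stands still between calls to the robot, and variables do not carry over. Pictures are saved under pics/ and viewed, at most 10 in all, crops included, and the job is handed in when it is done.

```bash
mkdir -p pics
cat > h.py <<'E'
import numpy as np, cv2
from cell import env, kin, camera, calibration, job
def snap(name,fn):
    c=calibration(name); p,d=camera(name); cv2.imwrite('pics/'+fn+'.png',p); np.savez('pics/'+fn,d=d,p=p,**{k:np.array(v) for k,v in c.items()})
def pt(fn,u,v,z=None):
    """world point of pixel; from depth, or intersect with plane z"""
    c=np.load('pics/'+fn+'.npz'); K=np.array([[c['fx'],0,c['cx']],[0,c['fy'],c['cy']],[0,0,1]],float)
    n=cv2.undistortPoints(np.array([[[u,v]]],float),K,np.array([float(c['k1']),0,0,0]))[0,0]
    R=cv2.Rodrigues(c['rvec'].astype(float))[0]; t=c['tvec'].astype(float).ravel()
    r=np.array([n[0],n[1],1.]); o=-R.T@t
    if z is None: return R.T@(r*c['d'][int(v),int(u)]-t)
    w=R.T@r; return o+w*(z-o[2])/w[2]
def proj(fn,P):
    c=np.load('pics/'+fn+'.npz'); K=np.array([[c['fx'],0,c['cx']],[0,c['fy'],c['cy']],[0,0,1]],float)
    return cv2.projectPoints(np.array(P,float).reshape(-1,1,3),c['rvec'].astype(float),c['tvec'].astype(float),K,np.array([float(c['k1']),0,0,0]))[0][:,0]
E
python3 - <<'E'
from h import *
snap('top','top1'); snap('scene','scene1')
s=env.get_state(); print(s['time'],s['orientation'],s['tcp_pos'],s['opening'])
E
```

```text
0.1 [-7.67338533e-04  9.73457188e-01  2.28867764e-01 -2.48177704e-04] [ 0.30058178 -0.60394453  0.30301961] 0.08514690643109962
```

View pics/top1.png

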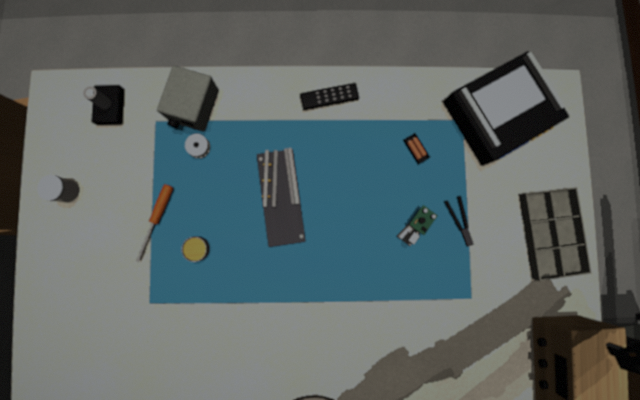

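View pics/scene1.png

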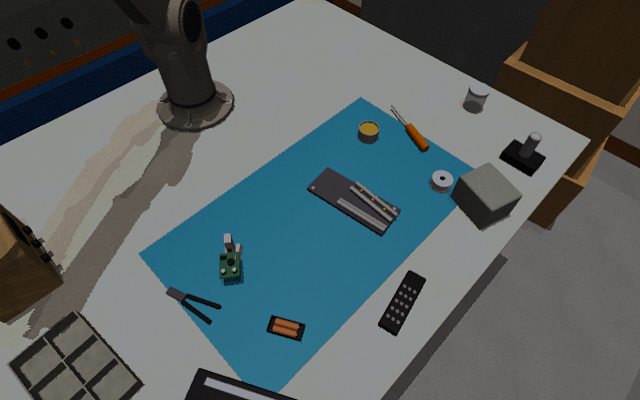

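Top view: the slide runs from its landing at about (286,225) to its narrow end at (277,155). The carrier has its post at (408,238) and its board at (420,219). Next I'll get rough positions and then close wrist looks.

Run:
```python
from h import *
for n,u,v in [('c1',258,153),('c2',293,149),('c3',304,242),('c4',269,246)]: print(n,pt('top1',u,v,0.015),pt('top1',u,v))
for n,u,v in [('post',407,238),('board',420,220)]: print(n,pt('top1',u,v,0.06),pt('top1',u,v))
c=calibration('wrist'); R=cv2.Rodrigues(np.array(c['rvec'],float))[0]; print(c, -R.T@np.array(c['tvec'],float).ravel(), R)
# go above carrier
p=pt('top1',410,233,0.06)
from scipy.spatial.transform import Rotation as Ro
q=env.get_state()['orientation']
env.reach([p[0]-0.06,p[1],0.32],[0,1,0,0])
snap('wrist','w1'); print(env.get_state()['time'],env.get_state()['tcp_pos'])
```

```text
c1 [0.70907192 0.1317379  0.015     ] [0.71217905 0.13348997 0.00125671]
c2 [0.71869306 0.04398514 0.015     ] [0.72199061 0.04443796 0.00105688]
c3 [0.4863652  0.01825319 0.015     ] [4.86140231e-01 1.83222514e-02 4.11637340e-05]
c4 [0.47756191 0.10380542 0.015     ] [0.47747333 0.10415602 0.01139463]
post [ 0.49320865 -0.22440394  0.06      ] [ 0.49311286 -0.22764441  0.04805685]
board [ 0.53518521 -0.25714451  0.06      ] [ 0.53560152 -0.26037598  0.04952821]
{'fx': 292.4037026665799, 'fy': 292.4037026665799, 'cx': 321.66806282707233, 'cy': 198.03172223124088, 'k1': 0.010913198872981634, 'rvec': array([-2.46407376,  1.52461717,  0.21755475]), 'tvec': array([-0.67363156, -0.03642505,  0.37946617])} [ 0.36312946 -0.57278402  0.37303658] [[ 0.44596977 -0.89504417 -0.00262763]
 [-0.8600571  -0.42934605  0.27561524]
 [-0.24781597 -0.12065615 -0.96126445]]
1.6333 [ 0.44465607 -0.23314773  0.31997775]
```

View pics/w1.png

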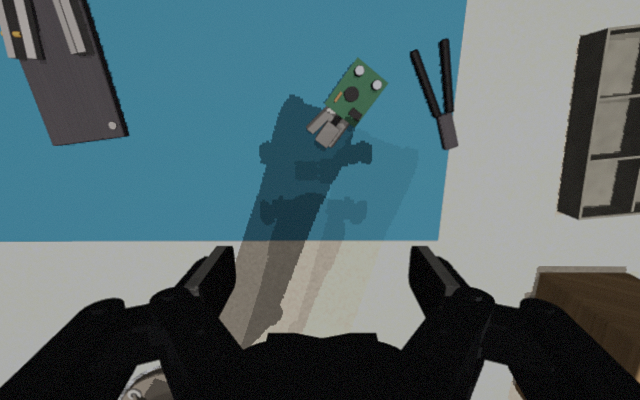

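Wrist view: board centred at about (357,88), grey post at about (327,128), slide at upper left. I'll fit the board, then look closer with the tool lined up.

```bash
cat >> h.py <<'E'
from scipy.spatial.transform import Rotation as Ro
def quat(yaw):  # tool down, tool x along world yaw
    q=(Ro.from_euler('z',yaw)*Ro.from_quat([1,0,0,0])).as_quat(); return [q[3],q[0],q[1],q[2]]
def board(fn,z):
    p=np.load('pics/'+fn+'.npz')['p'].astype(int); m=((p[...,1]>p[...,2]+15)&(p[...,1]>p[...,0]+15)).astype(np.uint8)
    m=cv2.morphologyEx(m,cv2.MORPH_CLOSE,np.ones((15,15)))
    cs=max(cv2.findContours(m,0,2)[0],key=cv2.contourArea)[:,0]
    w=np.array([pt(fn,u,v,z)[:2] for u,v in cs]); return cv2.minAreaRect((w*1000).astype(np.float32))
E
python3 - <<'E'
from h import *
(c,wh,a)=board('w1',0.044); print(c,wh,a, cv2.boxPoints((c,wh,a)))
pp=pt('w1',327,128,0.069)[:2]; c=np.array(c)/1000; d=c-pp
cands=[np.radians(a+k*90) for k in range(4)]
yaw=max(cands,key=lambda t:np.cos(t)*d[0]+np.sin(t)*d[1]); yaw=(yaw+np.pi)%(2*np.pi)-np.pi
print('yaw',np.degrees(yaw),'post',pp,'dist',np.linalg.norm(d))
u=np.array([np.cos(yaw),np.sin(yaw)]); g=c-u*.054; print('grip est',g)
p=g-u*0.05
env.reach([p[0],p[1],0.24],quat(yaw))
snap('wrist','w2'); print(env.get_state()['time'],env.get_state()['tcp_pos'])
im=cv2.imread('pics/w2.png'); cv2.imwrite('pics/w2c.png',cv2.resize(im[0:250,180:480],None,fx=2,fy=2))
E
```

```text
(536.5769653320312, -270.41302490234375) (42.69584274291992, 59.464576721191406) 53.072364807128906 [[ 499.9832  -269.6151 ]
 [ 547.51886 -305.3418 ]
 [ 573.1708  -271.21094]
 [ 525.6351  -235.48425]]
yaw -36.92763519287111 post [ 0.5001993  -0.23851862] dist 0.04837961767694327
grip est [ 0.49340964 -0.23796951]
2.3833 [ 0.45383913 -0.20877061  0.2407006 ]
```

View pics/w2c.png

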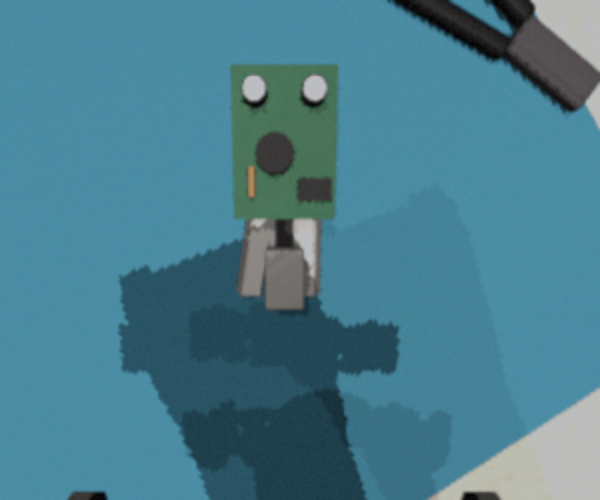

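Close view: post top centred at crop (285,278), which is pixel (322.5,139). The board spans crop (232–337, 65–217). I'll refine the grip point and move to the slide for a look.

Run:
```python
from h import *
(c,wh,a)=board('w2',0.044); print(c,wh,a)
yaw=np.radians(a-90 if a>20 else a); print('yaw',np.degrees(yaw))
R=np.array([[np.cos(yaw),-np.sin(yaw)],[np.sin(yaw),np.cos(yaw)]])
for u,v in [(285,278),(266,249),(303,249),(266,308),(303,308)]:
    w=pt('w2',180+u/2,u*0+v/2,0.069); print(w, (R.T@(w[:2]-np.array(c)/1000))*1000)
d=np.load('pics/w2.npz')['d']
print(pt('w2',322,139),pt('w2',322,50))
# look at slide
env.reach([0.50,0.06,0.36],quat(0.0))
snap('wrist','w3'); print(env.get_state()['time'])
```

```text
(536.4693603515625, -270.6015625) (43.06478500366211, 58.955177307128906) 53.170936584472656
yaw -36.829063415527344
[ 0.49355422 -0.23929691  0.069     ] [-53.11539025  -0.66750843]
[ 0.50724374 -0.24003758  0.069     ] [-41.71394279   6.94554343]
[ 0.49836798 -0.25188985  0.069     ] [-41.71374191  -7.86173242]
[ 0.48852447 -0.22577471  0.069     ] [-65.24695243   7.14104467]
[ 0.47939921 -0.23796169  0.069     ] [-65.24581742  -8.0836956 ]
[ 0.49379482 -0.23897029  0.06896046] [ 0.54992899 -0.28099562  0.04396618]
3.575
```

View pics/w3.png

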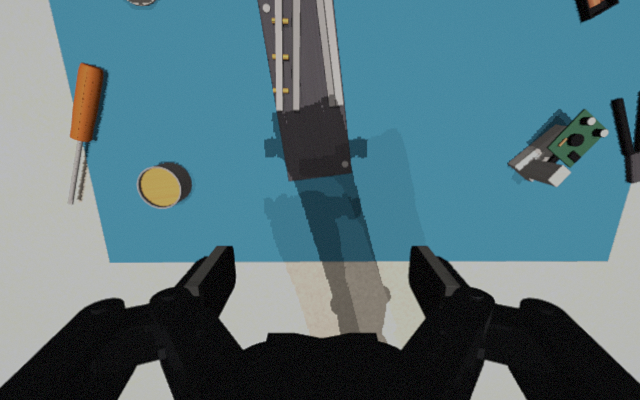

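The slide's near corners are at about (289,181) and (353,173), with the lips above. One more look, with the tool aligned and farther forward, so that the whole slide is in view.

Run:
```python
from h import *
env.reach([0.56,0.07,0.28],quat(np.radians(6.5)))
snap('wrist','w4'); print(env.get_state()['time'])
im=cv2.imread('pics/w4.png'); cv2.imwrite('pics/w4c.png',cv2.resize(im[0:250,220:420],None,fx=2.4,fy=2.4,interpolation=cv2.INTER_CUBIC))
```

```text
4.1083
```

View pics/w4c.png

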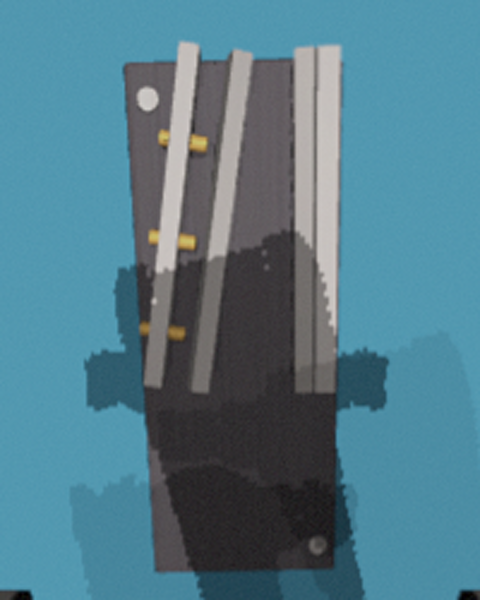

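Plate corners in the crop: (156,571), (333,570) and (124,65). The inner edge of the right lip runs from (295,392) to (294,47). I'll fit the slide pose to these.

Run:
```python
from h import *
from scipy.optimize import least_squares
obs=[((156,571),(-110,56,15)),((333,570),(-110,-37,15)),((124,65),(125,56,15)),((295,392),(-15,-15,30)),((294,47),(125,-15,30))]
W=np.array([pt('w4',220+u/2.4,v/2.4,m[2]/1000)[:2] for (u,v),m in obs])*1000
M=np.array([m[:2] for _,m in obs],float)
f=lambda p:(W-(M@Ro.from_euler('z',p[2]).as_matrix()[:2,:2].T+p[:2])).ravel()
r=least_squares(f,[590,70,.1]); print(r.x,np.degrees(r.x[2])); print(f(r.x).reshape(-1,2).round(1))
Rw=Ro.from_euler('z',r.x[2]).as_matrix()[:2,:2]
for u,v in [(250,300),(250,200),(240,150),(250,500),(305,200),(305,100)]: 
    w=pt('w4',220+u/2.4,v/2.4); print((Rw.T@(w[:2]*1000-r.x[:2])).round(1),w[2])
# lip edges: way-y of strip edges at z30
for u,v in [(152,387),(193,390),(209,390),(230,52),(252,52),(316,392),(335,392),(341,47)]:
    w=pt('w4',220+u/2.4,v/2.4,.030); print(u,v,(Rw.T@(w[:2]*1000-r.x[:2])).round(1))
```

```text
[5.91620862e+02 6.49266181e+01 1.31316439e-01] 7.5238777217644675
[[ 1.6 -0.5]
 [ 0.1  1.1]
 [-1.7 -0.3]
 [ 0.5 -0.3]
 [-0.5  0.1]]
[26.1  4.4] 0.014992366475963543
[69.1  3.7] 0.016340191917183063
[89.6  7.6] 0.014833131927991452
[-71.1   6.1] 0.01460070765512317
[ 67.5 -19.7] 0.027911028586953785
[105.4 -19.4] 0.02991657188419978
152 387 [-10.9  49.9]
193 390 [-12.7  31.3]
209 390 [-12.8  23.9]
230 52 [123.3  10.8]
252 52 [123.1   2. ]
316 392 [-14.7 -24.9]
335 392 [-14.9 -33.6]
341 47 [124.1 -33.7]
```

```bash
cat >> h.py <<'E'
O=np.array([.59162,.06493]); YW=0.13132; XW=np.array([np.cos(YW),np.sin(YW)]); YV=np.array([-XW[1],XW[0]])
def way(x,y,z): p=O+(x*XW+y*YV)/1000; return [p[0],p[1],z]
def wf(): 
    s=env.get_state(); f=np.array(s['force']); return np.round([f[:2]@XW,f[:2]@YV,f[2]],2)
def wp():
    t=np.array(env.get_state()['tcp_pos']); return np.round([(t[:2]-O)@XW*1000,(t[:2]-O)@YV*1000,t[2]*1000],2)
E
python3 - <<'E'
from h import *
y=np.radians(-36.83); g=[.4937,-.2390]
env.reach([*g,.20],quat(y)); env.grip(0.05)
print(env.movel([*g,.106],velocity=.12,stop_force=8))
env.grip(0.0,80); s=env.get_state(); print(s['time'],s['opening'],s['gripper_force'],s['tcp_pos'])
f0=np.array(s['force'])
env.movel([*g,.18],velocity=.12)
print(np.array(env.get_state()['force'])-f0, env.get_state()['opening'])
env.reach(way(-62.5-28,7,.20),quat(YW)); env.dwell(.2)
print(wf(),wp(),env.get_state()['time'])
snap('scene','s2'); im=cv2.imread('pics/s2.png'); cv2.imwrite('pics/s2c.png',cv2.resize(im[100:260,240:440],None,fx=3,fy=3))
E
```

```text
False
7.125 0.0149343236587979 78.98594856262207 [ 0.49420746 -0.23914445  0.10684111]
[ 0.59741787 -0.11938632 -9.09696599] 0.014946552824667413
[-0.61 -0.07 -3.74] [-90.47   5.3  199.81] 9.2417
```

View pics/s2c.png

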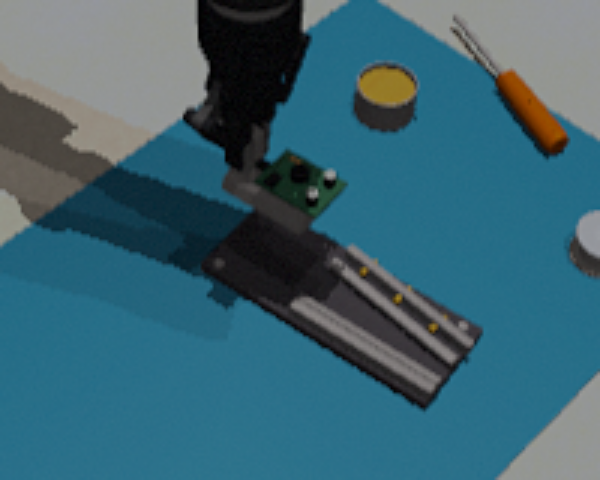

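The carrier is held level and in line above the landing. Now lower it, enter the mouth, and feel for the right lip.

Run:
```python
from h import *
print(wp())
env.movel(way(-90.5,7,.13),velocity=.1); env.dwell(.2); print(wp(),wf())
print('down',env.movel(way(-90.5,7,.115),velocity=.01,stop_force=3)); print(wp(),wf())
z=env.get_state()['tcp_pos'][2]
print('in',env.movel(way(-38,6,z),velocity=.03,stop_force=6)); print(wp(),wf(),env.get_state()['time'])
```

```text
[-90.48   5.65 199.87]
[-90.08   6.99 130.65] [ 0.64 -0.51 -3.34]
down True
[-90.5    7.01 118.82] [0.24 0.6  4.71]
in True
[-90.27   7.02 118.82] [-0.5  -1.36  4.31] 11.725
```

Run:
```python
from h import *
env.movel(way(-90.3,7,.1194),velocity=.01); env.dwell(.15); print(wp(),wf())
b=env.movel(way(-38,6,.1194),velocity=.03,stop_force=8); print('in',b,wp(),wf(),env.get_state()['time'])
if not b or wp()[0]>-45:
    env.dwell(.1)
    x,y,z=wp(); print('right',env.movel(way(x,-6,z/1000),velocity=.008,stop_force=3),wp(),wf(),env.get_state()['time'])
```

```text
[-90.53   6.95 119.23] [-1.01 -0.55 -2.11]
in False [-38.18   5.99 119.38] [ 0.2   0.33 -3.4 ] 14.0917
right True [-38.39   0.32 118.97] [-0.14 -0.05  2.33] 15.05
```

Run:
```python
from h import *
env.grip(0.04); x,y,z=wp(); print(x,y,z,wf())
env.movel(way(x,y,.165),velocity=.12)
env.movel(way(-88,1.5,.165),velocity=.12); env.grip(0.0,40)
env.movel(way(-88,1.5,.109),velocity=.12); env.dwell(.2); print(wp(),wf(),env.get_state()['opening'],env.get_state()['time'])
snap('scene','s3'); im=cv2.imread('pics/s3.png'); cv2.imwrite('pics/s3c.png',cv2.resize(im[120:260,270:440],None,fx=3.5,fy=3.5))
```

```text
-39.47 0.2 118.04 [-0.68  0.35 -0.52]
[-87.44   1.49 109.82] [ 0.05 -0.38 -0.05] 9.95704109312135e-05 17.8
```

View pics/s3c.png

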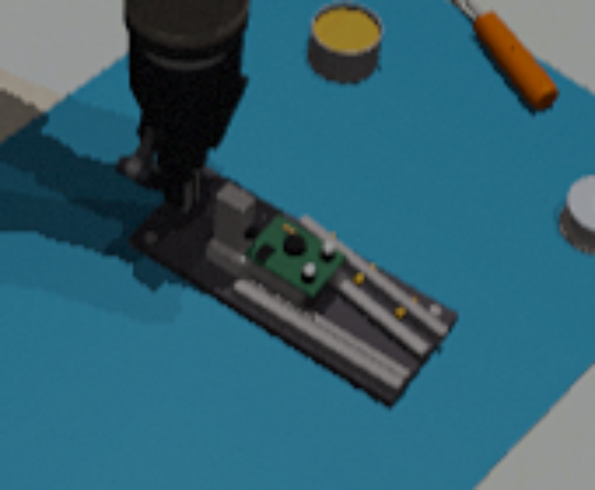

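The carrier stands between the lips with the closed fingers behind the post. Push gently, by feel.

Run:
```python
from h import *
f0=wf()
b=env.movel(way(22,1.5,.109),velocity=.02,stop_force=6); print(b,wp(),wf()-f0,env.get_state()['time'])
env.dwell(.3); print(wp(),wf()-f0)
```

```text
True [-14.63   1.46 108.38] [-0.17 -1.29 -0.09] 21.225
[-15.64   1.4  107.85] [-0.43 -2.16 -0.28]
```

Run:
```python
from h import *
f0=np.array([.05,-.38,-.05])
for i in range(10):
    x,y,z=wp()
    b=env.movel(way(x+6,1.5,.109),velocity=.006,stop_force=4); p=wp(); f=wf()-f0; env.dwell(.25); g=wf()-f0
    print(b,p,f,wp(),g,round(env.get_state()['time'],1))
    if g[0]<-6 or f[0]<-8: break
```

```text
True [-14.48   1.41 107.69] [ 0.03  0.84 -0.34] [-14.91   1.36 107.31] [-0.03  0.58  0.21] 22.3
True [-14.38   1.37 107.17] [-0.53  0.76 -0.27] [-14.85   1.29 106.72] [-0.42  1.09  0.16] 23.1
True [-14.27   1.3  106.71] [-0.04  0.99  0.65] [-14.82   1.26 106.26] [-0.16 -0.03  0.21] 23.9
True [-14.14   1.25 106.39] [-0.41  0.1  -0.72] [-14.66   1.22 105.94] [0.62 0.34 0.01] 24.7
True [-13.99   1.24 106.19] [-0.49 -1.08  0.06] [-14.55   1.18 105.71] [-0.26  0.2   0.12] 25.5
True [-13.86   1.2  106.08] [-0.66  1.12 -0.08] [-14.42   1.14 105.59] [-0.96 -0.25  0.53] 26.4
True [-13.72   1.19 106.  ] [0.31 0.12 0.01] [-14.29   1.12 105.53] [ 0.87  0.35 -0.63] 27.2
True [-13.54   1.16 105.99] [0.13 0.15 0.79] [-14.13   1.12 105.49] [ 0.28 -0.11  0.27] 28.1
True [-13.39   1.17 105.96] [-0.53  0.3   0.15] [-13.98   1.11 105.47] [ 0.86 -0.29  0.2 ] 29.0
True [-13.27   1.16 105.95] [ 0.47 -0.46 -0.35] [-13.83   1.09 105.47] [ 0.24 -0.21 -0.18] 29.8
```

Stopping lets the arm relax, so I'll step to absolute targets without the stop and read the force after each step.

Run:
```python
from h import *
f0=np.array([.05,-.38,-.05])
def rd(n=4):
    a=[]
    for _ in range(n): env.dwell(.02); a.append(wf()-f0)
    return np.mean(a,0).round(2)
x=wp()[0]; x0=x; env.movel(way(x,1.2,.108),velocity=.01); print(wp(),rd())
for i in range(16):
    x+=0.4; env.movel(way(x,1.2,.108),velocity=.006); g=rd()
    print(round(x,2),wp(),g,round(env.get_state()['time'],1))
    if g[0]<-7.5: break
```

```text
[-13.76   1.21 108.11] [0.1  0.34 0.17]
-13.43 [-13.42   1.21 107.99] [-0.62  0.46  0.39] 30.6
-13.03 [-13.02   1.19 107.99] [-0.41  0.54 -0.07] 30.9
-12.63 [-12.77   1.17 107.96] [-1.14  0.24  0.19] 31.2
-12.23 [-12.69   1.19 107.91] [-2.86  0.11  1.68] 31.6
-11.83 [-12.64   1.17 107.79] [-5.61  0.3   2.47] 31.9
-11.43 [-12.57   1.14 107.71] [-6.31  0.76  3.05] 32.2
-11.03 [-12.47   1.15 107.68] [-7.28  0.83  4.12] 32.5
-10.63 [-12.32   1.12 107.58] [-7.56  0.45  4.05] 32.8
```

Run:
```python
from h import *
f0=np.array([.05,-.38,-.05])
def rd(n=8):
    a=[]
    for _ in range(n): env.dwell(.02); a.append(wf()-f0)
    return np.mean(a,0).round(2)
x=-10.63; print(rd())
for i in range(16):
    x+=0.3; env.movel(way(x,1.2,.108),velocity=.006); g=rd()
    print(round(x,2),wp(),g,round(env.get_state()['time'],1))
    if g[0]<-10.7: break
env.dwell(.3); print(rd(),wp())
```

```text
[-7.43  0.36  3.98]
-10.33 [-12.21   1.13 107.55] [-8.25  0.34  4.5 ] 33.3
-10.03 [-12.03   1.15 107.56] [-8.91  0.06  4.52] 33.7
-9.73 [-11.88   1.1  107.5 ] [-8.81  0.18  4.74] 34.1
-9.43 [-11.74   1.11 107.47] [-9.37  0.48  5.1 ] 34.5
-9.13 [-11.59   1.16 107.45] [-9.73  0.45  5.54] 34.9
-8.83 [-11.4    1.09 107.47] [-10.33   0.68   6.21] 35.2
-8.53 [-11.25   1.11 107.36] [-10.6    0.81   5.7 ] 35.6
-8.23 [-11.11   1.12 107.33] [-11.27   0.82   5.98] 36.0
[-10.69   0.26   5.78] [-11.1    1.09 107.35]
```

A steady push of about 11 N is reached. Back off and check.

Run:
```python
from h import *
env.movel(way(-45,1.2,.110),velocity=.05); env.movel(way(-60,1.2,.22),velocity=.12); env.dwell(.3)
snap('wrist','w5'); snap('scene','s4')
c,wh,a=board('w5',0.056); yaw=np.radians(a-90 if a>45 else a); print('board',wh,np.degrees(yaw)-np.degrees(YW), ((np.array(c)/1000-O)@XW*1000-26,(np.array(c)/1000-O)@YV*1000))
im=cv2.imread('pics/s4.png'); a_=cv2.resize(im[120:260,270:440],None,fx=2.4,fy=2.4)
b=cv2.imread('pics/w5.png')[0:240,220:420]; b=cv2.resize(b,None,fx=1.6,fy=1.4)
cv2.imwrite('pics/chk.png',np.hstack([a_[:336],b[:336]])); print(env.get_state()['time'],a_.shape,b.shape)
```

```text
board (36.169403076171875, 43.904823303222656) 0.08125442361204893 (np.float64(28.428191835942506), np.float64(0.7809926757485469))
38.8083 (336, 408, 3) (336, 320, 3)
```

View pics/chk.png

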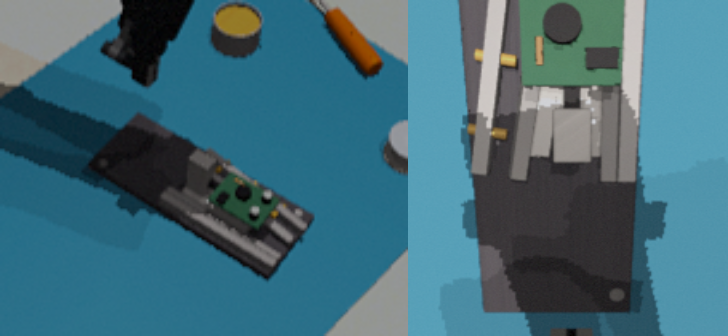

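The carrier stands upright and in line (yaw error 0.1°, y about 0.8 mm), with its foot under both lips and the gripper clear.

```bash
python3 -c "
from h import *
print(job.job_done())"
```

```text
the job is handed in; nothing more can be done
None
```

The carrier is wedged in the slide, with the final push steady at about 11 N. It was released and left standing, nothing else was touched, and I handed the job in at about 39 s.

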